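# Check a drilled dowel hole with a collared gauge rod

### The arm

A 7-joint arm with a two-finger parallel gripper is mounted at the origin on the work surface. World frame = base frame: x ahead of the robot, y to its left, z up, the work surface at z = 0. Lengths are in m, angles in rad, forces in N, time in s.
With the tool pointing down it reaches from about 0.4 to 0.9 m from the base axis. Payload 5.5 kg.
Tool frame: the origin (TCP) lies midway between the tips of the shut fingers; the grasp point (between the pads) lies 19 mm behind it (tcp_to_grasp is the distance from the TCP to the grasp point, in m); z points along the fingers, y is the line along which they close (so a half turn about z gives the same grasp; the last joint's range is limited). The gripper opens to 92 mm and grips with 3 to 60 N. Pads are 19 mm wide; open, the fingers measure 130 mm over their backs; the gripper's body (75 mm by 190 mm) begins 47 mm behind the grasp point.
Start: joints at [-0.869, 0.501, -0.427, 1.55, 0.221, 1.138, -0.21], TCP at [0.276, 0.588, 0.227] pointing down, gripper open.
Joint ranges: [-2.88, 2.88], [-0.31, 2.03], [-1.54, 1.56], [0.2, 2.42], [-1.41, 4.55], [0.19, 2.02], [-2.57, 2.57]. Speed limits (rad/s): [2.57, 2.57, 3.14, 3.14, 3.14, 3.14, 3.14].

### API

Orientations are given as a unit quaternion [x, y, z, w].
In Python, from plant import get_obs, capture, camera_info, finish_job, search_frame, silhouettes, landmark_of, tcp_to_grasp gives the robot as it stands. The module is installed in compiled form; this text tells all that it offers.
- The arm moves only by the tool servo_tool, never from a script. Its argument "deltas" is a list of rows, each a list of 5 numbers: the finger opening in m, from 0 to 0.0918, then the shift along the tool's x, y, z in m, then the turn about the tool's z in rad. A call has 1 to 20 rows; each row is the pose to reach, as a shift and turn from the pose commanded when the call began, along the tool's axes at that moment; what a row does not reach only later rows make up. A row lasts 1/12 s, in which the tool goes at most 41.7 mm and 7.16 degrees, less where a joint would pass 70% of its speed; a pose out of reach is approached as far as the arm can. A call with a gripper value outside its range is refused whole. The fingers move at their own pace and stop on an object; "grip_force" is the grip in N (left out, the last holds). Time passes only in rows, so rows that repeat a pose let the fingers close. It gives the time, the measured TCP pose, the force, the opening and the grip force at its end, in the units of the state.
- get_obs(): the state, without advancing time (a new reading comes with each control period).
- capture(name): name is "side" or "top" or "wrist"; returns the picture (384x512x3 uint8, blue, green, red); there is no depth.
- camera_info(name): a dict with "fx", "fy", "cx", "cy" (pixels), "k1" (the pictures are not rectified: a ray, as slopes to the right and down, at radius r is drawn at 1 + k1 r^2 times it, then the intrinsics apply), "R" (3x3) and "t" (3): a world point X has camera coordinates R X + t; the wrist camera has in their place "tool_from_camera" (4x4, takes a point from camera to tool coordinates, whose origin is the TCP and whose axes are the flange's). Camera axes: x right, y down, z forward; pixel columns grow to the right and rows downward; lengths in m; the calibration is good to about 2 mm. A picture is of the moment at which its call begins: read the wrist's pose just before it. camera_info takes no time and is no camera call.
- finish_job(): hands the job in; it is judged then, once.
Trained networks look in the newest picture that a camera, given by its name, has taken for a name from the list of things; names that differ only in an ending like _2 or _b are one class to them, and where a whole thing is asked for, a point or a joint stands for the part that bears it (a point fixed in the world has none). Each returns a list of dicts, best first, with "conf" (0 to 1); they miss things now and then, are a little off and sometimes report something else, mostly with a low value. They report only what shows in the picture. A call takes as long as a camera call.
- search_frame(name, camera): "xy" ([column, row] as shares, 0 to 1, of the picture: columns of its width, rows of its height, amid what is visible of it).
- silhouettes(name, camera): "pixels" (384x512 bool, what is visible of it) and "xy" ([column, row] as shares, 0 to 1, of the picture: columns of its width, rows of its height, amid what is visible of it).
- landmark_of(name, camera): "xy" ([column, row] as shares, 0 to 1, of the picture: columns of its width, rows of its height: a listed point, or the origin of a listed thing).
The state is a dict: "time_s": time; "joint_positions": joint angles; "qvel": joint speeds; "joint_efforts": joint torques, N m; "position": TCP position; "tcp_rot": TCP orientation; "force": force on the tool from outside, world axes, zero at the start; "wrist_torque": the same for the moment, N m; "finger_gap": finger opening in m; "finger_force": force on a finger pad.
Only numpy, scipy, OpenCV 4.12 (cv2) and the standard library are available. Lean on these libraries where they do the work, as an engineer would, in place of code of your own. Each camera call takes 0.05 s, during which the arm holds its last target. There are 200 camera calls.

### The job

The sloping hole in the bevelled granite block has just been drilled through the steel guide tube. Pick the gauge rod up from its wooden rest, push its round end down the guide tube until its collar stops against the tube's mouth, then draw it right out again and present it for reading: finish while still holding the rod level and still, with its tip about 15 cm above the middle of the white tile. Leave the other things on the bench where they are.

Things in the scene. Friction and masses are not known exactly. Their poses are not given: they have to be found in the camera images.
- rod: Metal gauge rod, 220 mm long, 0.26 kg, loose, lying level in its rest, axis 60 mm above the bench. Origin: on the axis at the collar's front face. +x runs to the tip: round rod, diameter 10 mm, 90 mm long, last 4 mm tapered. Behind: collar, diameter 28 mm, to x = -10 mm; square handle 16 x 16 mm to x = -130 mm, flats facing y and z (z up). Mass centre near x = -42 mm.
- rod_grip (a point): Point on the rod's axis in the middle of the square handle, 70 mm behind the collar's front face; grip the handle's two upright flats here from above. The rest's nearest saddle is 39 mm behind this point; its 12 mm board lies below. The rod lifts straight up.
- rod_tip (a point): Point on the rod's axis at its tip, 90 mm in front of the collar's front face.
- rack: Wooden rest of the rod, fixed: a board 210 x 50 x 12 mm with two notched saddles 66 mm high and 44 mm wide, at x = -127 to -109 mm (under the handle) and 31 to 49 mm (under the round rod). Origin on the bench straight below the rod's origin at the start; +x as the rod's, towards the robot's side.
- stone: Grey granite block, fixed: from x = -100 to 83 mm, 160 mm wide in y, 140 mm high, its +x side bevelled: the bevel slopes from 27 mm above the bench at x = 83 mm up to the top at x = 30 mm and faces away from the robot. Origin on the bench under it, z up.
- guide: Steel guide tube, fixed square on the bevel: outside 23 mm, bore 15 mm, standing 30 mm out, a dark 70 mm square flange at its foot; hole 110 mm deep from the mouth. Origin: centre of the mouth, 115 mm above the bench. +z points out along the tube, 25 degrees above level, away from the robot; the rod goes in along -z. Fully in, the rod's origin is here.
- tile: Square white glazed tile lying flat on the bench, 110 x 110 x 12 mm, fixed. Origin at the centre of its underside, z up.
- chisel: Stone chisel lying on the bench, 165 mm long, 16 mm thick; bystander. Origin on its underside.
- brush: Brush lying on the bench, 160 mm long; bystander.
- mallet: Hammer lying at the far side of the bench, 220 mm long; bystander.
- tin: Round tin, 80 mm in diameter, 90 mm high, standing at the far side; bystander. Origin under its centre.
- flask: Dark steel flask, 66 mm in diameter, 150 mm high, standing at the far side; bystander. Origin under its centre.
- offcut: Small grey stone offcut, 50 x 40 x 40 mm, on the near side; bystander. Origin under its centre.
- rubbing: Brick-like rubbing stone, 70 x 30 x 25 mm, on the near side; bystander. Origin under its centre.

How it is judged:
By the outcome, as a careful person would: the job done as asked, in the order asked, and still so for the second after the job is handed in, while the arm keeps its last pose, push and grip.
It also fails if it takes over 61 s, if anything falls off the work surface, if the arm or the gripper's body presses on something with over 40 N, if the wrist force passes 120 N, or if a joint passes its speed limit or range.

## Working session

There is one attempt and no reset: what is moved stays moved. The work goes in short steps, Python scripts to look and compute and a tool call to move; the robot and the scene stay as the last step left them, time stands still between calls to the robot, and variables do not carry over. Pictures are saved under pics/ and viewed, at most 10 in all, crops included, and the job is handed in when it is done.

Besides the shell and the picture viewer there is one more tool, called after "Call:" as name(argument=value, ...), one argument or row to a line, values as JSON. servo_tool: Moves the arm, as the interface text tells. Its arguments: {"type":"object","properties":{"deltas":{"type":"array"},"grip_force":{"type":"number"}},"required":["deltas"]}

```bash
mkdir -p pics; cat > h.py <<'E'
import numpy as np, cv2
from scipy.spatial.transform import Rotation as Ro
from scipy.optimize import least_squares
from plant import *
def cam(n):
    c=camera_info(n)
    if n=='wrist':
        o=get_obs(); T=np.eye(4); T[:3,:3]=Ro.from_quat(o['tcp_rot']).as_matrix(); T[:3,3]=o['position']
        W=np.linalg.inv(T@np.array(c['tool_from_camera'])); c['R'],c['t']=W[:3,:3],W[:3,3]
    c['R']=np.array(c['R']);c['t']=np.array(c['t']); return c
def proj(c,X):
    p=c['R']@np.array(X)+c['t']; s=p[:2]/p[2]; s=s*(1+c['k1']*(s@s))
    return np.array([c['fx']*s[0]+c['cx'],c['fy']*s[1]+c['cy']])
def onplane(c,px,z):
    px=np.array(px)
    d=(px-[c['cx'],c['cy']])/[c['fx'],c['fy']]; u=d.copy()
    for _ in range(20): u=d/(1+c['k1']*(u@u))
    r=c['R'].T@np.array([u[0],u[1],1]); o=-c['R'].T@c['t']
    return o+r*(z-o[2])/r[2]
def lm(n,cn,f=landmark_of):
    r=f(n,cn)
    return [(np.array(a['xy'])*[512,384],a['conf']) for a in r[:2]]
E
python3 - <<'E'
from h import *
np.set_printoptions(precision=4,suppress=True)
o=get_obs();print(o, tcp_to_grasp)
for n in ['side','top']:
    c=cam(n);im=capture(n);cv2.imwrite(f'pics/{n}0.png',im)
    print(n,'campos',-c['R'].T@c['t'])
    for k,z in [('rod',.06),('rod_grip',.06),('rod_tip',.06),('rack',0),('guide',.115),('tile',0),('stone',0)]:
        print(n,k,[(a.round(1),round(q,2),onplane(c,a,z).round(4)) for a,q in lm(k,n)])
E
```

```text
{'time_s': 0.0, 'joint_positions': array([-0.8688,  0.5019, -0.4268,  1.5515,  0.2208,  1.1383, -0.2103]), 'qvel': array([ 0.0003,  0.0014,  0.0012,  0.0001,  0.0004, -0.001 , -0.0005]), 'joint_efforts': array([  0.0005, -56.6604,  -5.8159, -27.9104,  -0.0687,   0.0311,
         0.0002]), 'position': array([0.2759, 0.5878, 0.2257]), 'tcp_rot': array([ 0.2176,  0.976 , -0.0009, -0.0002]), 'force': array([-0.2262, -0.0973, -0.1404]), 'wrist_torque': array([ 0.0382, -0.0265,  0.0357]), 'finger_force': 0.0, 'finger_gap': 0.09215547355551419} 0.0188
side campos [ 0.1109 -0.5859  0.9334]
side rod [(array([323.5, 309.5]), 0.61, array([ 0.4693, -0.3348,  0.06  ])), (array([234.9, 201.9]), 0.56, array([0.5001, 0.0596, 0.06  ]))]
side rod_grip [(array([350.7, 299.6]), 0.81, array([ 0.5364, -0.3566,  0.06  ]))]
side rod_tip [(array([288.1, 324.6]), 0.93, array([ 0.382 , -0.3117,  0.06  ]))]
side rack [(array([321.3, 322.7]), 0.56, array([ 0.4662, -0.339 ,  0.    ]))]
side guide [(array([383.2, 262.2]), 0.73, array([ 0.6387, -0.3518,  0.115 ])), (array([234.9, 199.6]), 0.41, array([0.4803, 0.025
[... 169 characters left out ...]
ampos [0.3462 0.0161 1.0998]
top rod [(array([382.1, 218.7]), 0.68, array([ 0.4594, -0.3414,  0.06  ]))]
top rod_grip [(array([386.8, 192.9]), 0.58, array([ 0.5373, -0.3626,  0.06  ]))]
top rod_tip [(array([377.1, 243.5]), 0.69, array([ 0.3865, -0.3204,  0.06  ])), (array([384.8, 194.9]), 0.63, array([ 0.5312, -0.3559,  0.06  ]))]
top rack [(array([377. , 217.2]), 0.78, array([ 0.4711, -0.3462,  0.    ]))]
top guide [(array([260.9, 212. ]), 0.84, array([0.4806, 0.0194, 0.115 ])), (array([375.6, 243.8]), 0.56, array([ 0.3836, -0.2983,  0.115 ]))]
top tile [(array([168.5, 226. ]), 0.85, array([0.4584, 0.3127, 0.    ]))]
top stone [(array([265.6, 236.1]), 0.96, array([0.4202, 0.0068, 0.    ]))]
```

View pics/side0.png

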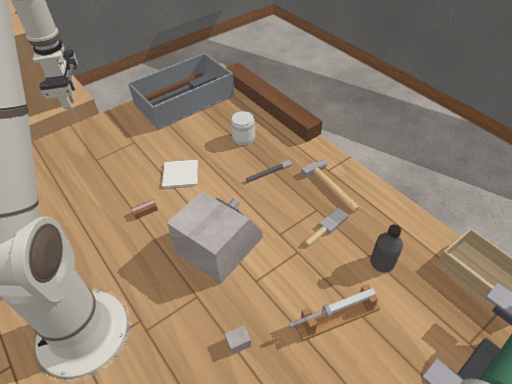

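View pics/top0.png

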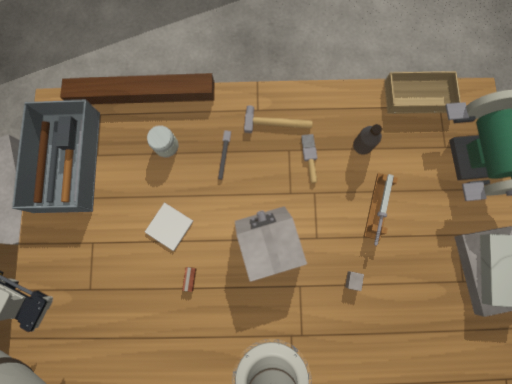

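```bash
cat >> h.py <<'E'
def delta(X,yaw=None):
    "tool-axis shift to TCP world X, turn to bring tool x to world yaw (rad)"
    o=get_obs(); R=Ro.from_quat(o['tcp_rot']).as_matrix(); y=np.arctan2(R[1,0],R[0,0])
    t=0 if yaw is None else (y-yaw+np.pi)%(2*np.pi)-np.pi
    return (R.T@(np.array(X)-o['position'])).round(4), round(t,4), o['position'].round(4), np.degrees(y).round(2)
E
python3 - <<'E'
from h import *
print(np.array(camera_info('wrist')['tool_from_camera']).round(3),camera_info('wrist')['fx'])
print(delta([.56,.02,.32],np.radians(164.1)))
E
```

```text
[[-0.    -0.968 -0.25   0.067]
 [ 1.    -0.     0.     0.001]
 [-0.    -0.25   0.968 -0.156]
 [ 0.     0.     0.     1.   ]] 296.16514356834267
(array([-0.4985, -0.394 , -0.0933]), np.float64(-0.1613), array([0.2761, 0.5884, 0.2268]), np.float64(154.86))
```

Call:
servo_tool(
  deltas=[
    [0.0918,-0.01,-0.01,-0.02,-0.03],
    [0.0918,-0.035,-0.03,-0.04,-0.1],
    [0.0918,-0.065,-0.055,-0.06,-0.16],
    [0.0918,-0.095,-0.083,-0.073,-0.16],
    [0.0918,-0.125,-0.11,-0.073,-0.16],
    [0.0918,-0.155,-0.138,-0.073,-0.16],
    [0.0918,-0.185,-0.165,-0.073,-0.16],
    [0.0918,-0.215,-0.193,-0.073,-0.16],
    [0.0918,-0.245,-0.22,-0.073,-0.16],
    [0.0918,-0.275,-0.247,-0.073,-0.16],
    [0.0918,-0.305,-0.275,-0.073,-0.16],
    [0.0918,-0.335,-0.302,-0.073,-0.16],
    [0.0918,-0.365,-0.33,-0.073,-0.16],
    [0.0918,-0.39,-0.355,-0.073,-0.16],
    [0.0918,-0.415,-0.38,-0.073,-0.16],
    [0.0918,-0.43,-0.4,-0.073,-0.16],
    [0.0918,-0.44,-0.415,-0.073,-0.16],
    [0.0918,-0.445,-0.42,-0.073,-0.16],
    [0.0918,-0.445,-0.42,-0.073,-0.16],
  ],
)

```text
time_s: 2.38
position: [0.5009, 0.0175, 0.2998]
tcp_rot: [0.141, 0.99, -0.0, 0.0]
force: [-0.1, -0.5, 0.4]
finger_gap: 0.0918
finger_force: 0.0
```

```bash
python3 - <<'E'
from h import *
c=cam('wrist');im=capture('wrist');cv2.imwrite('pics/w1.png',im)
np.savez('w1.npz',R=c['R'],t=c['t'])
o=get_obs();print(o['position'],o['time_s'],delta(o['position'])[3])
for k,z in [('guide',.115),('stone',0),('tile',0)]:
    print(k,[(a.round(1),round(q,2),onplane(c,a,z).round(4)) for a,q in lm(k,'wrist')])
E
```

```text
[0.50060246 0.01941125 0.29975742] 2.4333 163.97
guide [(array([256.7, 154.6]), 0.69, array([0.4831, 0.0244, 0.115 ]))]
stone [(array([226.7, 101.1]), 0.71, array([ 0.4098, -0.0005,  0.    ]))]
tile [(array([442.9,  71.4]), 0.68, array([0.4566, 0.3156, 0.    ]))]
```

View pics/w1.png

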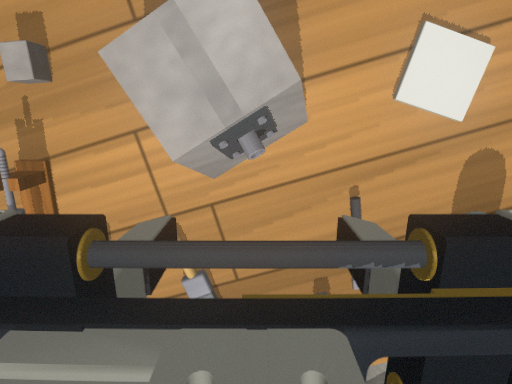

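```bash
cat > fit.py <<'E'
from h import *
from scipy.optimize import minimize
prof=[(-100,0),(83,0),(83,27),(30,140),(-100,140)]
V=np.array([(x,y,z) for x,z in prof for y in (-80,80)])/1000
def mask(c,p,b=4):
    R=Ro.from_euler('z',p[2]).as_matrix(); W=V@R.T+[p[0],p[1],0]
    P=np.array([proj(c,w) for w in W],np.float32)
    m=np.zeros((384,512),np.uint8)
    cv2.fillConvexPoly(m,np.round(cv2.convexHull(P)[:,0]*16).astype(np.int32),1,shift=4); return m>0
def fit(n,c):
    s=silhouettes('stone',n)[0]; S=s['pixels']
    f=lambda p:1-(mask(c,p)&S).sum()/(mask(c,p)|S).sum()
    best=min((minimize(f,[.415,.004,y],method='Nelder-Mead',options=dict(initial_simplex=[[.415,.004,y],[.43,.004,y],[.415,.02,y],[.415,.004,y+.1]],xatol=1e-4,fatol=1e-4)) for y in (.2,.3,.4)),key=lambda r:r.fun)
    p=best.x; m=p[:2]+.0749*np.array([np.cos(p[2]),np.sin(p[2])])
    print(n,'conf',s['conf'],'iou',1-best.fun,'pose',p[:2].round(4),np.degrees(p[2]).round(2),'mouth',m.round(4))
E
python3 - <<'E'
from fit import *
for n in ['wrist','top','side']: fit(n,cam(n))
c=cam('wrist')
for px in [(174,160),(303,82),(100,52)]: print(onplane(c,px,.14))
print(delta([.538,-.360,.20],np.radians(164.1)))
E
```

```text
wrist conf 0.76 iou 0.9839206700379267 pose [0.4102 0.0079] 15.62 mouth [0.4823 0.0281]
top conf 0.84 iou 0.9358044587698093 pose [0.4103 0.0059] 15.07 mouth [0.4826 0.0253]
side conf 0.57 iou 0.9553490067432112 pose [0.4095 0.0047] 15.92 mouth [0.4815 0.0253]
[ 0.46033176 -0.05892786  0.14      ]
[0.42086872 0.0937054  0.14      ]
[ 0.33741581 -0.09366649  0.14      ]
(array([-0.1401, -0.3559,  0.0996]), np.float64(0.0011), array([0.5004, 0.0206, 0.2997]), np.float64(164.16))
```

Call:
servo_tool(
  deltas=[
    [0.0918,-0.005,-0.015,0.0,0.0],
    [0.0918,-0.02,-0.045,0.005,0.0],
    [0.0918,-0.035,-0.08,0.015,0.0],
    [0.0918,-0.05,-0.115,0.03,0.0],
    [0.0918,-0.065,-0.15,0.045,0.0],
    [0.0918,-0.08,-0.185,0.06,0.0],
    [0.0918,-0.095,-0.22,0.07,0.0],
    [0.0918,-0.108,-0.255,0.08,0.0],
    [0.0918,-0.118,-0.29,0.09,0.0],
    [0.0918,-0.128,-0.32,0.095,0.0],
    [0.0918,-0.136,-0.345,0.1,0.0],
    [0.0918,-0.14,-0.355,0.1,0.0],
    [0.0918,-0.14,-0.356,0.1,0.0],
  ],
)

```text
time_s: 3.82
position: [0.5363, -0.3643, 0.199]
tcp_rot: [0.141, 0.99, -0.0, -0.001]
force: [-1.0, -0.0, -0.3]
finger_gap: 0.0918
finger_force: 0.0
```

```bash
python3 - <<'E'
from h import *
c=cam('wrist');im=capture('wrist');cv2.imwrite('pics/w2.png',im)
o=get_obs();print(o['position'],o['time_s'],delta(o['position'])[3])
for k,z in [('rod',.06),('rod_tip',.06),('rod_grip',.06)]:
    print(k,[(a.round(1),round(q,2),onplane(c,a,z).round(4)) for a,q in lm(k,'wrist')])
for s in silhouettes('rod','wrist')[:1]:
    ys,xs=np.nonzero(s['pixels']); P=np.array([onplane(c,p,.06)[:2] for p in np.c_[xs,ys][::7]])
    vx,vy,x0,y0=cv2.fitLine(P.astype(np.float32),cv2.DIST_HUBER,0,.001,.001).ravel()
    print('line',s['conf'],np.degrees(np.arctan2(vy,vx)),x0,y0,P.min(0),P.max(0))
for px in [(255,200),(255,330)]: print(onplane(c,px,.06))
E
```

```text
[ 0.53709677 -0.36191288  0.19938594] 3.8667 163.95
rod [(array([260.4, 103.8]), 0.6, array([ 0.466 , -0.3385,  0.06  ]))]
rod_tip [(array([262.9,   4. ]), 0.62, array([ 0.3835, -0.3125,  0.06  ]))]
rod_grip [(array([265.7, 178. ]), 0.97, array([ 0.5377, -0.3535,  0.06  ]))]
line 0.77 -16.371033 0.49143136 -0.34441602 [ 0.38300909 -0.3806313 ] [ 0.59645332 -0.30990189]
[ 0.55719918 -0.37054986  0.06      ]
[ 0.71126463 -0.41549878  0.06      ]
```

View pics/w2.png

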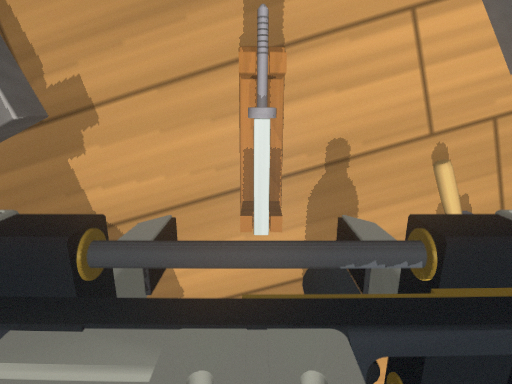

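Call:
servo_tool(
  deltas=[
    [0.0918,0.001,0.004,0.01,0.004],
    [0.0918,0.001,0.004,0.035,0.004],
    [0.0918,0.001,0.004,0.065,0.004],
    [0.0918,0.001,0.004,0.095,0.004],
    [0.0918,0.001,0.004,0.12,0.004],
    [0.0918,0.001,0.004,0.14,0.004],
    [0.0918,0.001,0.004,0.152,0.004],
    [0.0918,0.001,0.004,0.158,0.004],
    [0.0918,0.001,0.004,0.158,0.004],
    [0.0918,0.001,0.004,0.158,0.004],
  ],
)

```text
time_s: 4.9
position: [0.538, -0.3574, 0.0424]
tcp_rot: [0.141, 0.99, -0.0, 0.0]
force: [-0.7, 0.3, 0.9]
finger_gap: 0.0918
finger_force: 0.0
```

```bash
python3 - <<'E'
from h import *
print(delta([.537,-.358,.041],np.radians(163.7)),get_obs()['force'])
E
```

```text
(array([ 0.0008, -0.0008,  0.0014]), np.float64(0.0021), array([ 0.538 , -0.3574,  0.0424]), np.float64(163.82)) [-0.74596892  0.27986979  0.85234134]
```

Close softly, so that the rod can pivot between the pads.

Call:
servo_tool(
  deltas=[
    [0.04,0.001,-0.0005,0.001,0.002],
    [0.01,0.001,-0.0005,0.001,0.002],
    [0.0,0.001,-0.0005,0.001,0.002],
    [0.0,0.001,-0.0005,0.001,0.002],
    [0.0,0.001,-0.0005,0.001,0.002],
    [0.0,0.001,-0.0005,0.001,0.002],
    [0.0,0.001,-0.0005,0.001,0.002],
    [0.0,0.001,-0.0005,0.001,0.002],
    [0.0,0.001,-0.0005,0.001,0.002],
  ],
  grip_force=5,
)

```text
time_s: 5.65
position: [0.5362, -0.3577, 0.0406]
tcp_rot: [0.142, 0.99, 0.0, -0.0]
force: [-0.4, 0.3, 0.5]
finger_gap: 0.0364
finger_force: 0.0
```

Call:
servo_tool(
  deltas=[
    [0.0,0,0,0,0],
    [0.0,0,0,0,0],
    [0.0,0,0,0,0],
    [0.0,0,0,0,0],
    [0.0,0,0,0,0],
    [0.0,0,0,0,0],
  ],
  grip_force=5,
)

```text
time_s: 6.15
position: [0.5361, -0.3579, 0.0407]
tcp_rot: [0.142, 0.99, -0.0, -0.0]
force: [-0.1, -0.8, -0.4]
finger_gap: 0.0159
finger_force: 5.0
```

Call:
servo_tool(
  deltas=[
    [0.0,0,0,-0.003,0],
    [0.0,0,0,-0.007,0],
    [0.0,0,0,-0.011,0],
    [0.0,0,0,-0.015,0],
    [0.0,0,0,-0.019,0],
    [0.0,0,0,-0.023,0],
    [0.0,0,0,-0.026,0],
    [0.0,0,0,-0.028,0],
    [0.0,0,0,-0.028,0],
  ],
  grip_force=5,
)

```text
time_s: 6.9
position: [0.5367, -0.3578, 0.0694]
tcp_rot: [0.142, 0.99, -0.0, 0.001]
force: [-0.1, 0.5, -2.5]
finger_gap: 0.0159
finger_force: 5.0
```

```bash
cat > tilt.py <<'E'
from h import *
from scipy.optimize import minimize_scalar
def pts(th,xs,slide=0):
    o=get_obs(); R=Ro.from_quat(o['tcp_rot']).as_matrix(); g=o['position']-tcp_to_grasp_*R[:,2]
    h=R[:,0]*[1,1,0]; h/=np.linalg.norm(h); d=h*np.cos(th)-np.array([0,0,np.sin(th)])
    return [g+d*(.07+x+slide) for x in xs]
tcp_to_grasp_=float(tcp_to_grasp() if callable(tcp_to_grasp) else tcp_to_grasp)
def tilt(save=None):
    for n in ['side','top','wrist']:
        im=capture(n); c=cam(n)
        if save: cv2.imwrite(f'pics/{save}_{n}.png',im)
        out=[]
        for k,x in [('rod_tip',.09),('rod',0)]:
            r=lm(k,n)
            for a,q in r[:1]:
                f=lambda t:np.linalg.norm(proj(c,pts(t,[x])[0])-a)
                m=minimize_scalar(f,bounds=(-.4,1),method='bounded'); out.append((k,round(q,2),np.degrees(m.x).round(1),round(m.fun,1)))
        S=silhouettes('rod',n)
        if S:
            # fit tilt & slide by IoU of simple outline
            P=S[0]['pixels']
            def iou(p):
                M=np.zeros((384,512),np.uint8)
                for xs,w in [((-.13,-.01),.017),((-.01,0),.028),((0,.09),.010)]:
                    A=[proj(c,q) for q in pts(p[0],xs,p[1])]; z=(c['R']@np.array(pts(p[0],[xs[0]])[0])+c['t'])[2]
                    u=A[1]-A[0]; u/=np.linalg.norm(u)+1e-9; v=np.array([-u[1],u[0]])*w/2*c['fx']/z
                    cv2.fillConvexPoly(M,np.round(np.array([A[0]-v,A[0]+v,A[1]+v,A[1]-v])*16).astype(np.int32),1,shift=4)
                M=M>0; return (M&P).sum()/(M|P).sum()
            b=max((iou((np.radians(t),s)),t,s) for t in range(-10,50) for s in (-.006,-.003,0,.003,.006))
            out.append(('sil',np.round(b,3)))
        print(n,out)
    o=get_obs();print(o['time_s'],o['position'].round(4),o['force'].round(1),round(o['finger_gap'],4),o['finger_force'])
E
python3 -c "
from tilt import *
tilt('t1')"
```

```text
side [('rod_tip', 0.74, np.float64(1.5), np.float64(2.5)), ('rod', 0.83, np.float64(-9.5), np.float64(0.2)), ('sil', array([0.548, 0.   , 0.003]))]
top [('rod_tip', 0.6, np.float64(-9.9), np.float64(1.5)), ('rod', 0.76, np.float64(1.6), np.float64(0.7)), ('sil', array([ 0.47, -2.  ,  0.  ]))]
wrist [('rod', 0.69, np.float64(1.5), np.float64(4.0)), ('sil', array([  0.659, -10.   ,   0.   ]))]
7.5 [ 0.5362 -0.3577  0.0686] [ 0.2 -0.4 -2. ] 0.0158 4.999975562095642
```

Call:
servo_tool(
  deltas=[
    [0.0,0,0,0,0],
    [0.0,0,0,0,0],
    [0.0,0,0,0,0],
    [0.0,0,0,0,0],
    [0.0,0,0,0,0],
    [0.0,0,0,0,0],
  ],
  grip_force=3,
)

```text
time_s: 8.0
position: [0.5362, -0.3577, 0.0687]
tcp_rot: [0.142, 0.99, -0.0, -0.0]
force: [0.4, -0.6, -0.8]
finger_gap: 0.0158
finger_force: 3.0
```

```bash
python3 -c "
from tilt import *
tilt('t2')"
```

```text
side [('rod_tip', 0.89, np.float64(10.1), np.float64(1.4)), ('rod', 0.75, np.float64(7.6), np.float64(2.3)), ('sil', array([5.29e-01, 1.40e+01, 3.00e-03]))]
top [('rod_tip', 0.7, np.float64(-2.5), np.float64(0.8)), ('rod', 0.77, np.float64(-1.4), np.float64(2.9)), ('sil', array([ 0.449, 11.   ,  0.   ]))]
wrist [('rod', 0.79, np.float64(12.1), np.float64(3.1)), ('sil', array([  0.633, -10.   ,   0.   ]))]
8.6 [ 0.5362 -0.3577  0.0687] [ 0.6 -0.1 -1.9] 0.0161 2.9999595880508423
```

Call:
servo_tool(
  deltas=[
    [0.0,0,0,-0.002,0],
    [0.0,0,0,-0.005,0],
    [0.0,0,0,-0.008,0],
    [0.0,0,0,-0.011,0],
    [0.0,0,0,-0.014,0],
    [0.0,0,0,-0.017,0],
    [0.0,0,0,-0.02,0],
    [0.0,0,0,-0.023,0],
    [0.0,0,0,-0.026,0],
    [0.0,0,0,-0.028,0],
    [0.0,0,0,-0.028,0],
    [0.0,0,0,-0.028,0],
    [0.0,0,0,-0.028,0],
  ],
  grip_force=3,
)

```text
time_s: 9.68
position: [0.5362, -0.3577, 0.0967]
tcp_rot: [0.142, 0.99, -0.0, 0.0]
force: [-0.5, -0.3, -1.7]
finger_gap: 0.0161
finger_force: 3.0
```

```bash
python3 -c "
from tilt import *
tilt('t3')
a=cv2.imread('pics/t3_side.png')[230:360,260:420];w=cv2.imread('pics/t3_wrist.png')[0:260,130:390]
a=cv2.resize(a,None,fx=3,fy=3,interpolation=cv2.INTER_CUBIC);w=cv2.resize(w,(300,300))
o=np.zeros((390,790,3),np.uint8);o[:390,:480]=a;o[:300,485:785]=w;cv2.imwrite('pics/t3.png',o)"
```

```text
side [('rod_tip', 0.81, np.float64(17.4), np.float64(0.4)), ('rod', 0.65, np.float64(19.7), np.float64(0.7))]
top [('rod_tip', 0.47, np.float64(25.3), np.float64(1.2)), ('rod', 0.77, np.float64(16.4), np.float64(1.8)), ('sil', array([ 0.418, 25.   ,  0.   ]))]
wrist [('rod_tip', 0.3, np.float64(57.3), np.float64(157.7)), ('rod', 0.8, np.float64(23.9), np.float64(3.2)), ('sil', array([ 6.12e-01, -9.00e+00, -3.00e-03]))]
10.2833 [ 0.5362 -0.3577  0.0967] [ 0.1  0.  -2.1] 0.0158 2.999958135187626
```

View pics/t3.png

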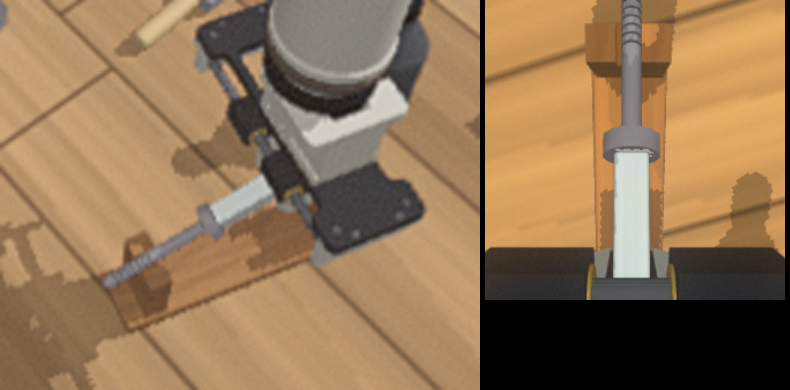

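```bash
python3 - <<'E'
from tilt import *
cs,ct,cw=cam('side'),cam('top'),cam('wrist')
print('side meas',lm('rod_tip','side')[0][0],lm('rod','side')[0][0],'top',lm('rod_tip','top')[0][0],lm('rod','top')[0][0],'wrist',lm('rod','wrist')[0][0])
for d in (16,19,22,25,28):
    P=pts(np.radians(d),[.09,-.005,0,.045]); 
    z=cw['R']@P[1]+cw['t']
    print(d,'side',[proj(cs,p).round(1) for p in P[:3]],'top',[proj(ct,p).round(1) for p in (P[0],P[2])],'wrist',proj(cw,P[1]).round(1),proj(cw,P[3]).round(1),'collar w',(cw['fx']*.028/z[2]).round(1))
w=cv2.imread('pics/t3_wrist.png'); cv2.imwrite('pics/t3w.png',cv2.resize(w[0:160,180:340],(640,640),interpolation=cv2.INTER_CUBIC)[:600])
E
```

```text
side meas [291.3792 322.4064] [326.8096 304.0128] top [375.3984 239.5008] [384.1024 214.6176] wrist [256.9216 117.3888]
16 side [array([291.3, 321.6]), array([329. , 301.9]), array([327.1, 302.9])] top [array([376.3, 242.6]), array([385., 213.])] wrist [253.6 120.9] [253.6  25.9] collar w 54.6
19 side [array([292.2, 322.7]), array([329.3, 302.4]), array([327.3, 303.5])] top [array([375.6, 241.9]), array([384.7, 212.8])] wrist [253.7 122.7] [253.7  32.6] collar w 53.4
22 side [array([293.3, 323.7]), array([329.6, 302.9]), array([327.7, 304. ])] top [array([375. , 241.1]), array([384.3, 212.6])] wrist [253.7 124.8] [253.8  39.3] collar w 52.3
25 side [array([294.4, 324.6]), array([330. , 303.3]), array([328.1, 304.4])] top [array([374.4, 240.2]), array([384. , 212.2])] wrist [253.8 127.1] [253.9  46. ] collar w 51.2
28 side [array([295.8, 325.4]), array([330.4, 303.7]), array([328.6, 304.9])] top [array([373.9, 239.1]), array([383.8, 211.9])] wrist [253.8 129.6] [254.   52.7] collar w 50.2
```

View pics/t3w.png

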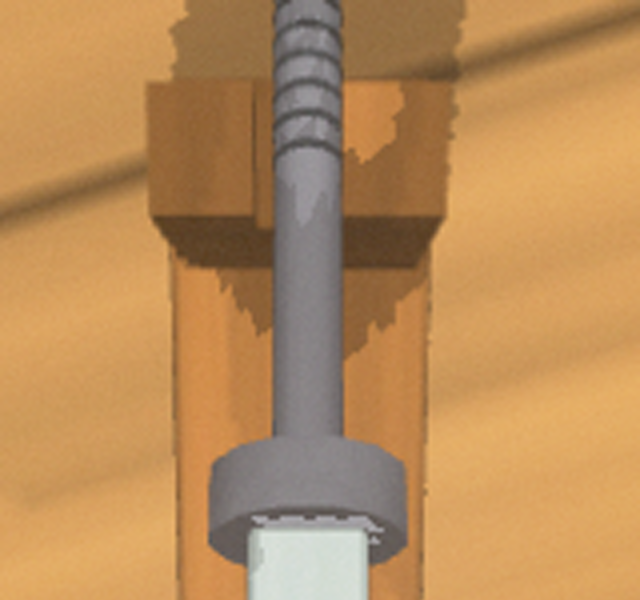

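Call:
servo_tool(
  deltas=[
    [0.0,0,0,0,0],
    [0.0,0,0,0,0],
    [0.0,0,0,-0.01,0],
    [0.0,0,0,-0.03,0],
    [0.0,0,0,-0.055,0],
    [0.0,0,0,-0.08,0],
    [0.0,0,0.005,-0.105,0],
    [0.0,0,0.02,-0.13,-0.05],
    [0.0,0,0.045,-0.145,-0.12],
    [0.0,0,0.08,-0.153,-0.2],
    [0.0,0.002,0.12,-0.153,-0.28],
    [0.0,0.005,0.16,-0.153,-0.36],
    [0.0,0.008,0.2,-0.153,-0.44],
    [0.0,0.01,0.24,-0.153,-0.5],
    [0.0,0.012,0.28,-0.153,-0.555],
    [0.0,0.013,0.32,-0.153,-0.555],
    [0.0,0.014,0.358,-0.153,-0.555],
    [0.0,0.015,0.39,-0.153,-0.555],
    [0.0,0.015,0.415,-0.153,-0.555],
    [0.0,0.015,0.43,-0.153,-0.555],
  ],
  grip_force=40,
)

```text
time_s: 12.2
position: [0.6421, 0.0662, 0.2498]
tcp_rot: [-0.139, 0.99, 0.001, 0.0]
force: [0.2, 0.6, -1.0]
finger_gap: 0.0154
finger_force: 40.0
```

```bash
python3 - <<'E'
from tilt import *
m=np.array([.482,.0255,.115]); out=Ro.from_euler('zy',[15.5,-25],degrees=True).apply([1,0,0]); print(out)
X=m+.18*out-[0,0,tcp_to_grasp_]
print(delta(X,np.radians(195.5)),get_obs()['time_s'],get_obs()['force'])
E
```

```text
[0.87334578 0.26723838 0.40724783]
(array([0.0008, 0.0077, 0.0803]), np.float64(0.008), array([0.6421, 0.0662, 0.2498]), np.float64(-164.04)) 12.2 [ 0.1918422   0.62785106 -0.99564399]
```

Call:
servo_tool(
  deltas=[
    [0.0,0.001,0.001,0.01,0.004],
    [0.0,0.002,0.003,0.03,0.008],
    [0.0,0.002,0.0035,0.05,0.008],
    [0.0,0.002,0.0035,0.066,0.008],
    [0.0,0.002,0.0035,0.075,0.008],
    [0.0,0.002,0.0035,0.0775,0.008],
    [0.0,0.002,0.0035,0.0775,0.008],
  ],
  grip_force=40,
)

```text
time_s: 12.78
position: [0.6391, 0.061, 0.1714]
tcp_rot: [-0.13, 0.991, -0.0, -0.001]
force: [0.2, -0.8, -1.9]
finger_gap: 0.0156
finger_force: 40.0
```

```bash
python3 - <<'E'
from tilt import *
out=Ro.from_euler('ZY',[15.5,-25],degrees=True).apply([1,0,0]); print(out)
X=np.array([.482,.0255,.115])+.18*out-[0,0,tcp_to_grasp_]
print(delta(X,np.radians(195.5)),get_obs()['time_s'])
for n in ['side','top','wrist']:
    im=capture(n);c=cam(n);cv2.imwrite(f'pics/p_{n}.png',im)
    print(n,[(k,[(a.round(1),round(q,2)) for a,q in lm(k,n)]) for k in ('rod_tip','rod','guide')],'pred',[proj(c,p).round(1) for p in pts(np.radians(25),[.09,0])],proj(c,[.482,.0255,.115]).round(1))
s=cv2.imread('pics/p_side.png')[150:250,190:290];t=cv2.imread('pics/p_top.png')[150:250,210:310]
cv2.imwrite('pics/p.png',np.hstack([cv2.resize(a,(400,400),interpolation=cv2.INTER_CUBIC) for a in (s,t)]))
E
```

```text
[0.87334578 0.24220022 0.42261826]
(array([-0.0022,  0.0078, -0.0008]), np.float64(-0.0091), array([0.6391, 0.061 , 0.1714]), np.float64(-165.02)) 12.7833
side [('rod_tip', [(array([330.3, 186.3]), 0.59), (array([241. , 194.3]), 0.52)]), ('rod', [(array([258. , 164.9]), 0.66)]), ('guide', [(array([235.6, 200.4]), 0.54)])] pred [array([241.1, 193.9]), array([259.1, 166.5])] [235.4 199.3]
top [('rod_tip', []), ('rod', []), ('guide', [])] pred [array([259. , 204.8]), array([250.5, 174.5])] [258.8 211.6]
wrist [('rod_tip', []), ('rod', [(array([257.3, 120.1]), 0.65)]), ('guide', [(array([439.4, 283.9]), 0.5)])] pred [array([254.6, -20.5]), array([254.4, 116.6])] [263.5 -44.7]
```

View pics/p.png

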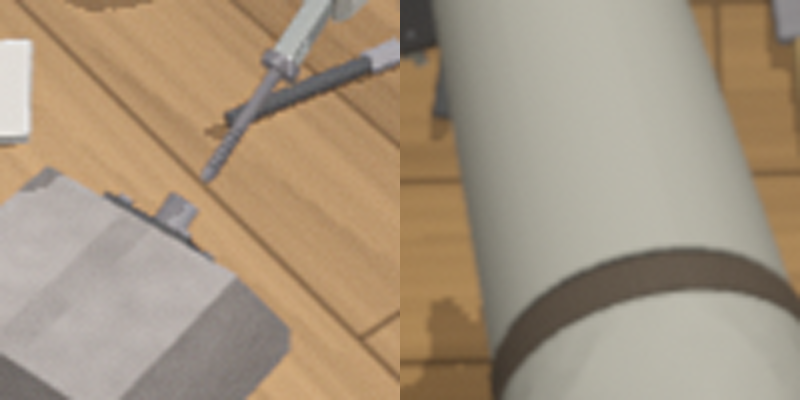

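View pics/p_wrist.png

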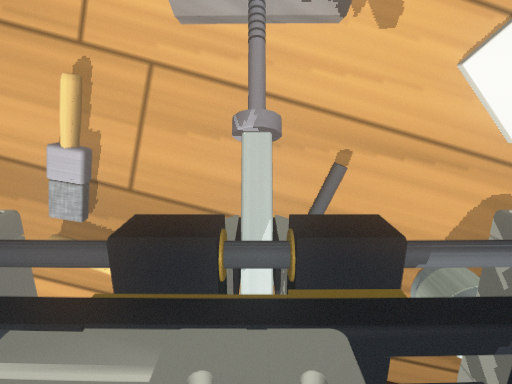

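```bash
cat > g.py <<'E'
from tilt import *
out=Ro.from_euler('ZY',[15.5,-25],degrees=True).apply([1,0,0]); M=np.array([.4822,.0245,.115])
def to(s): # s = grip distance from mouth along the axis
    print(s,delta(M+s*out-[0,0,tcp_to_grasp_],np.radians(195.5)))
E
python3 -c "
from g import *
to(.18);to(.165);to(.07)"
```

```text
0.18 (array([-0.0012,  0.0059,  0.0001]), np.float64(-0.0082), array([0.6398, 0.0621, 0.1723]), np.float64(-164.97))
0.165 (array([0.0124, 0.0058, 0.0064]), np.float64(-0.0082), array([0.6398, 0.0621, 0.1723]), np.float64(-164.97))
0.07 (array([0.0985, 0.0051, 0.0465]), np.float64(-0.0082), array([0.6398, 0.0621, 0.1723]), np.float64(-164.97))
```

Call:
servo_tool(
  deltas=[
    [0.0,0.0,0.003,0.0,-0.005],
    [0.0,0.0,0.006,0.001,-0.008],
    [0.0,0.004,0.006,0.003,-0.008],
    [0.0,0.009,0.006,0.005,-0.008],
    [0.0,0.0125,0.006,0.0065,-0.008],
    [0.0,0.0125,0.006,0.0065,-0.008],
    [0.0,0.0125,0.006,0.0065,-0.008],
    [0.0,0.0125,0.006,0.0065,-0.008],
  ],
  grip_force=40,
)

```text
time_s: 14.05
position: [0.6263, 0.0644, 0.1658]
tcp_rot: [-0.135, 0.991, -0.0, 0.0]
force: [0.7, -0.2, -2.2]
finger_gap: 0.0158
finger_force: 40.0
```

```bash
python3 - <<'E'
from g import *
to(.165);to(.15);to(.07)
n='side';im=capture(n);c=cam(n);print(lm('rod_tip',n),'pred',[proj(c,p).round(1) for p in pts(np.radians(25),[.09,0])],proj(c,M),get_obs()['force'])
s=im[175:225,205:265];cv2.imwrite('pics/q.png',cv2.resize(s,(720,600),interpolation=cv2.INTER_CUBIC))
E
```

```text
0.165 (array([-0.    ,  0.    , -0.0001]), np.float64(-0.0006), array([0.6263, 0.0644, 0.1658]), np.float64(-164.53))
0.15 (array([0.0136, 0.    , 0.0062]), np.float64(-0.0006), array([0.6263, 0.0644, 0.1658]), np.float64(-164.53))
0.07 (array([ 0.0861, -0.    ,  0.04  ]), np.float64(-0.0006), array([0.6263, 0.0644, 0.1658]), np.float64(-164.53))
[(array([235.1104, 200.4096]), 0.78)] pred [array([236.7, 197.9]), array([254.6, 170.4])] [235.71145404 199.49577498] [ 0.20528312 -0.56461649 -1.88811177]
```

View pics/q.png

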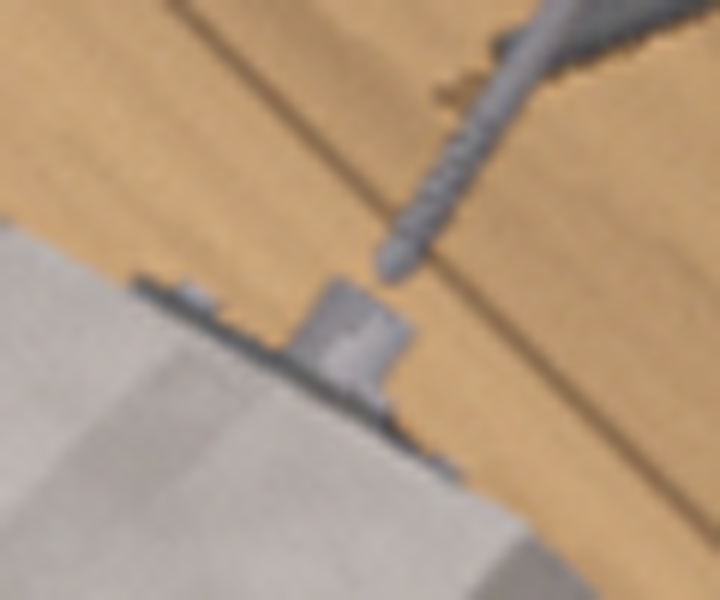

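Call:
servo_tool(
  deltas=[
    [0.0,0.001,0,0.0005,0],
    [0.0,0.003,0,0.0014,0],
    [0.0,0.005,0,0.0023,0],
    [0.0,0.007,0,0.0032,0],
    [0.0,0.009,0,0.0042,0],
    [0.0,0.011,0,0.005,0],
    [0.0,0.013,0,0.006,0],
    [0.0,0.0135,0,0.0063,0],
    [0.0,0.0135,0,0.0063,0],
  ],
  grip_force=8,
)

```text
time_s: 14.9
position: [0.6128, 0.0609, 0.1593]
tcp_rot: [-0.135, 0.991, -0.0, -0.0]
force: [0.9, -0.1, -1.4]
finger_gap: 0.0158
finger_force: 8.0
```

```bash
python3 - <<'E'
from g import *
to(.15);to(.07)
n='side';im=capture(n);print(lm('rod_tip',n),lm('rod',n),'pred',[proj(cam(n),p).round(1) for p in pts(np.radians(25),[.09,0])],get_obs()['force'])
cv2.imwrite('pics/r.png',cv2.resize(im[165:215,210:270],(720,600),interpolation=cv2.INTER_CUBIC))
E
```

```text
0.15 (array([-0.0003, -0.0001, -0.0003]), np.float64(-0.0004), array([0.6128, 0.0609, 0.1593]), np.float64(-164.52))
0.07 (array([ 0.0722, -0.0002,  0.0335]), np.float64(-0.0004), array([0.6128, 0.0609, 0.1593]), np.float64(-164.52))
[(array([234.2912, 204.2112]), 0.7), (array([331.7248, 189.0816]), 0.7)] [(array([250.88  , 174.9888]), 0.76), (array([264.704 , 176.7168]), 0.37)] pred [array([233.7, 202.6]), array([251.6, 174.9])] [ 0.48240981  0.75742153 -2.18458901]
```

Call:
servo_tool(
  deltas=[
    [0.0,0.002,0,0.0009,0],
    [0.0,0.005,0,0.0023,0],
    [0.0,0.008,0,0.0037,0],
    [0.0,0.011,0,0.0051,0],
    [0.0,0.014,0,0.0065,0],
    [0.0,0.017,0,0.0079,0],
    [0.0,0.02,0,0.0093,0],
    [0.0,0.023,0,0.0107,0],
    [0.0,0.026,0,0.0121,0],
    [0.0,0.028,0,0.013,0],
    [0.0,0.028,0,0.013,0],
  ],
  grip_force=8,
)

```text
time_s: 15.97
position: [0.5855, 0.0533, 0.1461]
tcp_rot: [-0.135, 0.991, -0.0, -0.0]
force: [0.2, -0.0, -2.2]
finger_gap: 0.0161
finger_force: 8.0
```

```bash
python3 - <<'E'
from g import *
to(.119);to(.07)
o=get_obs();print(o['force'],o['wrist_torque'])
n='side';im=capture(n);c=cam(n);print(lm('rod',n),lm('rod_tip',n),'pred',[proj(c,p).round(1) for p in pts(np.radians(25),[.09,0])])
n='wrist';capture(n);c=cam(n);print(lm('rod',n),lm('guide',n),'pred',[proj(c,p).round(1) for p in pts(np.radians(25),[0])],proj(c,M).round(1))
E
```

```text
0.119 (array([-0.0006, -0.0002, -0.0004]), np.float64(-0.0004), array([0.5855, 0.0533, 0.1461]), np.float64(-164.52))
0.07 (array([ 0.0437, -0.0002,  0.0204]), np.float64(-0.0004), array([0.5855, 0.0533, 0.1461]), np.float64(-164.52))
[ 0.19741234 -0.01837885 -2.18081202] [ 0.07837407 -0.01344779 -0.00511872]
[(array([245.504 , 184.5888]), 0.64)] [] pred [array([227.4, 212.2]), array([245.5, 184.3])]
[(array([258.816 , 117.3888]), 0.85)] [(array([254.0032,  40.0128]), 0.66)] pred [array([254.3, 116.9])] [254.   37.7]
```

Call:
servo_tool(
  deltas=[
    [0.0,0.002,0,0.0009,0],
    [0.0,0.005,0,0.0023,0],
    [0.0,0.009,0,0.0042,0],
    [0.0,0.013,0,0.0061,0],
    [0.0,0.017,0,0.0079,0],
    [0.0,0.021,0,0.0098,0],
    [0.0,0.025,0,0.0117,0],
    [0.0,0.029,0,0.0135,0],
    [0.0,0.033,0,0.0154,0],
    [0.0,0.036,0,0.0168,0],
    [0.0,0.038,0,0.0177,0],
    [0.0,0.039,0,0.0182,0],
    [0.0,0.039,0,0.0182,0],
  ],
  grip_force=8,
)

```text
time_s: 17.35
position: [0.5484, 0.043, 0.1282]
tcp_rot: [-0.135, 0.991, 0.0, -0.0]
force: [0.8, -0.3, -2.3]
finger_gap: 0.0157
finger_force: 8.0
```

Call:
servo_tool(
  deltas=[
    [0.0,0.001,0,0.0005,0],
    [0.0,0.002,0,0.0009,0],
    [0.0,0.003,0,0.0014,0],
    [0.0,0.004,0,0.0019,0],
    [0.0,0.005,0,0.0023,0],
    [0.0,0.005,0,0.0023,0],
  ],
  grip_force=12,
)

```text
time_s: 17.85
position: [0.5434, 0.0417, 0.1258]
tcp_rot: [-0.135, 0.991, -0.0, -0.0]
force: [0.0, -0.3, -2.8]
finger_gap: 0.0158
finger_force: 12.0
```

```bash
python3 - <<'E'
from g import *
to(.07)
o=get_obs();print(o['force'],o['wrist_torque'],o['finger_force'],o['finger_gap'])
for n in ['side','wrist']:
    capture(n);c=cam(n);print(n,lm('rod',n),lm('guide',n),'pred',[proj(c,p).round(1) for p in pts(np.radians(25),[0])],proj(c,M).round(1))
E
```

```text
0.07 (array([ 0.0001, -0.0002, -0.    ]), np.float64(-0.0003), array([0.5434, 0.0417, 0.1258]), np.float64(-164.52))
[ 0.00471871 -0.2570642  -2.7753661 ] [ 0.06175343 -0.05667256 -0.0158144 ] 11.999918818473816 0.015810860231338427
side [(array([235.9808, 198.1824]), 0.49)] [(array([235.1104, 203.5968]), 0.64)] pred [array([235.8, 199.3])] [235.7 199.5]
wrist [(array([256.7168, 118.3104]), 0.79)] [(array([255.1808, 114.5088]), 0.81)] pred [array([254.4, 117. ])] [253.9 115.9]
```

Call:
servo_tool(
  deltas=[
    [0.0,0.001,0,0.0005,0],
    [0.0,0.001,0,0.0005,0],
    [0.0,0.002,0,0.0009,0],
    [0.0,0.002,0,0.0009,0],
    [0.0,0.002,0,0.0009,0],
  ],
  grip_force=15,
)

```text
time_s: 18.57
position: [0.5433, 0.0417, 0.1257]
tcp_rot: [-0.135, 0.991, 0.0, 0.002]
force: [4.1, 0.6, -0.3]
finger_gap: 0.0156
finger_force: 15.0
```

Call:
servo_tool(
  deltas=[
    [0.0,0.001,0,0.0005,0],
    [0.0,0.001,0,0.0005,0],
    [0.0,0.002,0,0.0009,0],
    [0.0,0.002,0,0.0009,0],
    [0.0,0.002,0,0.0009,0],
  ],
  grip_force=15,
)

```text
time_s: 18.98
position: [0.5433, 0.0416, 0.1259]
tcp_rot: [-0.135, 0.991, 0.0, 0.004]
force: [7.3, 1.7, 2.4]
finger_gap: 0.0158
finger_force: 15.0
```

Call:
servo_tool(
  deltas=[
    [0.0,0,0,0,0],
    [0.0,-0.002,0,-0.0009,0],
    [0.0,-0.004,0,-0.0019,0],
    [0.0,-0.007,0,-0.0033,0],
    [0.0,-0.011,0,-0.0051,0],
    [0.0,-0.016,0,-0.0075,0],
    [0.0,-0.022,0,-0.0103,0],
    [0.0,-0.028,0,-0.0131,0],
    [0.0,-0.034,0,-0.0159,0],
    [0.0,-0.04,0,-0.0187,0],
    [0.0,-0.047,0,-0.0219,0],
    [0.0,-0.054,0,-0.0252,0],
    [0.0,-0.061,0,-0.0284,0],
    [0.0,-0.068,0,-0.0317,0],
    [0.0,-0.076,0,-0.0354,0],
    [0.0,-0.084,0,-0.0392,0],
    [0.0,-0.092,0,-0.0429,0],
    [0.0,-0.1,0,-0.0466,0],
    [0.0,-0.107,0,-0.0499,0],
    [0.0,-0.113,0,-0.0527,0],
  ],
  grip_force=20,
)

```text
time_s: 20.65
position: [0.6497, 0.0712, 0.1772]
tcp_rot: [-0.135, 0.991, 0.0, 0.0]
force: [-0.2, -0.0, -2.3]
finger_gap: 0.0154
finger_force: 20.0
```

```bash
python3 - <<'E'
from g import *
to(.19)
o=get_obs();print(o['force'])
for n in ['side','wrist']:
    capture(n);c=cam(n);print(n,lm('rod',n),lm('rod_tip',n),'pred',[proj(c,p).round(1) for p in pts(np.radians(25),[0,.09])])
R=[.5362,-.3577]
print(delta([R[0],R[1],.25],np.radians(163.7)))
E
```

```text
0.19 (array([ 0.0017, -0.0002,  0.0007]), np.float64(-0.0002), array([0.6497, 0.0712, 0.1772]), np.float64(-164.51))
[-0.20875544 -0.0320857  -2.25942866]
side [(array([262.912 , 159.2064]), 0.73)] [(array([240.0256, 188.8896]), 0.89), (array([328.9088, 187.8144]), 0.48)] pred [array([259.7, 162.5]), array([241.9, 189.8])]
wrist [(array([257.0752, 117.8112]), 0.83)] [] pred [array([254.2, 116.1]), array([254.4, -20.9])]
(array([ 0.2222, -0.3829, -0.0734]), np.float64(0.5546), array([0.6481, 0.0706, 0.1764]), np.float64(-164.53))
```

Call:
servo_tool(
  deltas=[
    [0.0,0,0,-0.015,0],
    [0.0,0,-0.005,-0.04,0],
    [0.0,0.005,-0.02,-0.06,0],
    [0.0,0.015,-0.045,-0.073,0.05],
    [0.0,0.03,-0.075,-0.073,0.12],
    [0.0,0.05,-0.11,-0.073,0.2],
    [0.0,0.07,-0.145,-0.073,0.28],
    [0.0,0.09,-0.18,-0.073,0.36],
    [0.0,0.11,-0.215,-0.073,0.44],
    [0.0,0.13,-0.25,-0.073,0.5],
    [0.0,0.15,-0.28,-0.073,0.54],
    [0.0,0.17,-0.31,-0.073,0.555],
    [0.0,0.19,-0.335,-0.073,0.555],
    [0.0,0.205,-0.357,-0.073,0.555],
    [0.0,0.216,-0.372,-0.073,0.555],
    [0.0,0.222,-0.381,-0.073,0.555],
    [0.0,0.222,-0.383,-0.073,0.555],
    [0.0,0.222,-0.383,-0.073,0.555],
  ],
  grip_force=40,
)

```text
time_s: 22.45
position: [0.5371, -0.3572, 0.2496]
tcp_rot: [0.142, 0.99, 0.0, -0.0]
force: [0.6, 0.6, -2.4]
finger_gap: 0.0161
finger_force: 40.0
```

```bash
python3 - <<'E'
from tilt import *
print(delta([.5362,-.3577,.11],np.radians(163.7)),get_obs()['time_s'])
E
```

```text
(array([ 0.0007, -0.0009,  0.1396]), np.float64(-0.0009), array([ 0.5371, -0.3572,  0.2496]), np.float64(163.65)) 22.45
```

Call:
servo_tool(
  deltas=[
    [0.0,0.0,-0.0005,0.01,0],
    [0.0,0.0,-0.0005,0.035,0],
    [0.0,0.0,-0.0005,0.065,0],
    [0.0,0.0,-0.0005,0.095,0],
    [0.0,0.0,-0.0005,0.118,0],
    [0.0,0.0,-0.0005,0.132,0],
    [0.0,0.0,-0.0005,0.139,0],
    [0.0,0.0,-0.0005,0.139,0],
    [0.0,0.0,-0.0005,0.139,0],
  ],
  grip_force=40,
)

```text
time_s: 23.2
position: [0.5378, -0.3567, 0.1108]
tcp_rot: [0.141, 0.99, 0.0, 0.0]
force: [-0.2, -0.1, -1.8]
finger_gap: 0.0155
finger_force: 40.0
```

```bash
python3 - <<'E'
from tilt import *
print(delta([.5362,-.3577,.0407],np.radians(163.7)),get_obs()['time_s'])
E
```

```text
(array([ 0.0012, -0.0014,  0.0701]), np.float64(0.0015), array([ 0.5378, -0.3567,  0.1108]), np.float64(163.79)) 23.2
```

Call:
servo_tool(
  deltas=[
    [0.0,0.001,-0.001,0.002,0.001],
    [0.0,0.001,-0.001,0.006,0.001],
    [0.0,0.001,-0.001,0.01,0.001],
    [0.0,0.001,-0.001,0.014,0.001],
    [0.0,0.001,-0.001,0.018,0.001],
    [0.0,0.001,-0.001,0.022,0.001],
    [0.0,0.001,-0.001,0.026,0.001],
    [0.0,0.001,-0.001,0.03,0.001],
    [0.0,0.001,-0.001,0.034,0.001],
    [0.0,0.001,-0.001,0.038,0.001],
    [0.0,0.001,-0.001,0.042,0.001],
    [0.0,0.001,-0.001,0.046,0.001],
    [0.0,0.001,-0.001,0.05,0.001],
    [0.0,0.001,-0.001,0.054,0.001],
    [0.0,0.001,-0.001,0.058,0.001],
  ],
  grip_force=5,
)

```text
time_s: 24.45
position: [0.5358, -0.3587, 0.0524]
tcp_rot: [0.142, 0.99, -0.0, 0.0]
force: [0.9, -0.3, -0.9]
finger_gap: 0.0162
finger_force: 5.0
```

```bash
python3 - <<'E'
from tilt import *
print(delta([.5362,-.3577,.0407],np.radians(163.7)))
tilt()
E
```

```text
(array([-0.0001,  0.0011,  0.0117]), np.float64(-0.0013), array([ 0.5358, -0.3587,  0.0524]), np.float64(163.63))
side [('rod_tip', 0.88, np.float64(6.0), np.float64(0.5)), ('rod', 0.96, np.float64(-1.1), np.float64(1.8)), ('sil', array([0.496, 8.   , 0.   ]))]
top [('rod_tip', 0.67, np.float64(0.3), np.float64(0.4)), ('rod', 0.67, np.float64(2.2), np.float64(3.6)), ('sil', array([0.0e+00, 4.9e+01, 6.0e-03]))]
wrist [('rod', 0.79, np.float64(7.5), np.float64(2.0)), ('sil', array([ 0.656, -9.   ,  0.   ]))]
25.05 [ 0.5357 -0.3587  0.0529] [ 0.4 -0.2 -1.6] 0.0158 4.999948516488075
```

Call:
servo_tool(
  deltas=[
    [0.0,0,0.001,0.003,0],
    [0.0,0,0.001,0.006,0],
    [0.0,0,0.001,0.009,0],
    [0.0,0,0.001,0.011,0],
    [0.0,0,0.001,0.012,0],
    [0.0,0,0.001,0.013,0],
    [0.0,0,0.001,0.0135,0],
    [0.0,0,0.001,0.0135,0],
  ],
  grip_force=4,
)

```text
time_s: 25.72
position: [0.5367, -0.3581, 0.0402]
tcp_rot: [0.142, 0.99, -0.0, 0.001]
force: [-0.5, 0.1, 4.8]
finger_gap: 0.0159
finger_force: 4.0
```

```bash
python3 - <<'E'
from tilt import *
tilt()
E
```

```text
side [('rod_tip', 0.74, np.float64(7.4), np.float64(50.5)), ('rod', 0.64, np.float64(-5.3), np.float64(1.8)), ('sil', array([0.554, 0.   , 0.003]))]
top [('rod_tip', 0.71, np.float64(57.3), np.float64(136.2)), ('rod', 0.49, np.float64(4.3), np.float64(2.4)), ('sil', array([ 0.372, -4.   ,  0.   ]))]
wrist [('rod', 0.67, np.float64(0.5), np.float64(5.2)), ('sil', array([ 0.657, -9.   ,  0.   ]))]
26.3167 [ 0.5367 -0.358   0.0402] [-0.1 -0.2  6.3] 0.0161 4.000085145235062
```

Call:
servo_tool(
  deltas=[
    [0.0,0,0,0,0],
    [0.0,0,0,-0.001,0],
    [0.0,0,0,-0.001,0],
    [0.0,0,0,-0.001,0],
    [0.0,0,0,-0.006,0],
    [0.0,0,0,-0.018,0],
    [0.0,0,0,-0.04,0],
    [0.0,0,0,-0.065,0],
    [0.0,0,0,-0.09,0],
    [0.0,0,0,-0.115,0],
    [0.0,0,0,-0.14,0],
    [0.0,0,0,-0.16,0],
    [0.0,0,0,-0.174,0],
    [0.0,0,0,-0.18,0],
    [0.0,0,0,-0.18,0],
  ],
  grip_force=50,
)

```text
time_s: 27.57
position: [0.5368, -0.3579, 0.2217]
tcp_rot: [0.142, 0.99, -0.0, 0.002]
force: [0.3, -0.5, -2.8]
finger_gap: 0.0154
finger_force: 50.0
```

```bash
python3 - <<'E'
from tilt import *
tilt()
print(delta([.613,.269,.22]))
S=silhouettes('tile','top')[0]['pixels'];ys,xs=np.nonzero(S);c=cam('top');print('tile',onplane(c,[xs.mean(),ys.mean()],.012))
S=silhouettes('tile','side')[0]['pixels'];ys,xs=np.nonzero(S);c=cam('side');print('tile',onplane(c,[xs.mean(),ys.mean()],.01))
E
```

```text
side [('rod_tip', 0.89, np.float64(-2.3), np.float64(0.2)), ('rod', 0.56, np.float64(-8.4), np.float64(0.9)), ('sil', array([ 0.573, -2.   ,  0.   ]))]
top [('rod_tip', 0.63, np.float64(-0.7), np.float64(0.6)), ('rod', 0.78, np.float64(-0.6), np.float64(2.4)), ('sil', array([ 0.47 , -2.   ,  0.003]))]
wrist [('rod', 0.59, np.float64(-0.2), np.float64(6.2)), ('sil', array([0.0e+00, 4.9e+01, 6.0e-03]))]
28.1667 [ 0.5359 -0.3576  0.219 ] [-0.6  0.5 -1.8] 0.0157 49.99944984912872
(array([ 0.1027,  0.6229, -0.0009]), 0, array([ 0.5359, -0.3576,  0.219 ]), np.float64(163.63))
tile [0.45637686 0.30858809 0.012     ]
tile [0.45362303 0.30619262 0.01      ]
```

Call:
servo_tool(
  deltas=[
    [0.0,0.001,0.008,0,0],
    [0.0,0.004,0.025,0,0],
    [0.0,0.009,0.05,0,0],
    [0.0,0.014,0.082,0,0],
    [0.0,0.02,0.116,0,0],
    [0.0,0.025,0.15,0,0],
    [0.0,0.031,0.184,0,0],
    [0.0,0.036,0.218,0,0],
    [0.0,0.042,0.252,0,0],
    [0.0,0.048,0.286,0,0],
    [0.0,0.053,0.32,0,0],
    [0.0,0.059,0.354,0,0],
    [0.0,0.065,0.388,0,0],
    [0.0,0.07,0.422,0,0],
    [0.0,0.076,0.456,0,0],
    [0.0,0.082,0.49,0,0],
    [0.0,0.087,0.524,0,0],
    [0.0,0.092,0.555,0,0],
    [0.0,0.097,0.582,0,0],
    [0.0,0.1,0.602,0,0],
  ],
  grip_force=50,
)

```text
time_s: 29.93
position: [0.6086, 0.2527, 0.2194]
tcp_rot: [0.141, 0.99, 0.001, -0.0]
force: [-0.1, 0.4, -1.8]
finger_gap: 0.016
finger_force: 50.0
```

```bash
python3 - <<'E'
from tilt import *
print(delta([.6115,.267,.1422],np.radians(163.65)),get_obs()['time_s'])
E
```

```text
(array([0.0011, 0.0144, 0.0773]), np.float64(0.0031), array([0.6086, 0.2527, 0.2194]), np.float64(163.83)) 29.9333
```

Call:
servo_tool(
  deltas=[
    [0.0,0.001,0.008,0.005,0],
    [0.0,0.001,0.014,0.018,0],
    [0.0,0.001,0.0155,0.035,0],
    [0.0,0.001,0.0155,0.052,0],
    [0.0,0.001,0.0155,0.066,0],
    [0.0,0.001,0.0155,0.074,0],
    [0.0,0.001,0.0155,0.077,0],
    [0.0,0.001,0.0155,0.077,0],
    [0.0,0.001,0.0155,0.077,0],
    [0.0,0.001,0.0155,0.077,0],
    [0.0,0.001,0.0155,0.077,0],
    [0.0,0.001,0.0155,0.077,0],
  ],
  grip_force=50,
)

```text
time_s: 30.93
position: [0.6137, 0.2635, 0.1433]
tcp_rot: [0.142, 0.99, 0.0, 0.001]
force: [0.3, 0.9, -2.0]
finger_gap: 0.0153
finger_force: 50.0
```

```bash
python3 - <<'E'
from tilt import *
tilt('f')
print(delta([.6115,.267,.1422]),'tip',pts(0,[.09]))
s=cv2.imread('pics/f_side.png')[80:230,110:310];w=cv2.imread('pics/f_wrist.png')
cv2.imwrite('pics/f.png',np.hstack([cv2.resize(s,(400,300),interpolation=cv2.INTER_CUBIC),cv2.resize(w,(400,300))]))
E
```

```text
side [('rod_tip', 0.72, np.float64(-1.2), np.float64(4.0)), ('rod', 0.57, np.float64(-7.8), np.float64(2.2)), ('sil', array([ 0.263, -1.   ,  0.003]))]
top []
wrist [('rod', 0.94, np.float64(1.1), np.float64(1.6)), ('sil', array([ 0.667, -8.   ,  0.   ]))]
31.5333 [0.6131 0.2632 0.1423] [ 0.4  0.2 -2.4] 0.0153 49.999428391456604
(array([0.0026, 0.0032, 0.0001]), 0, array([0.6131, 0.2632, 0.1423]), np.float64(163.63)) tip [array([0.45960599, 0.30832677, 0.16105741])]
```

View pics/f.png

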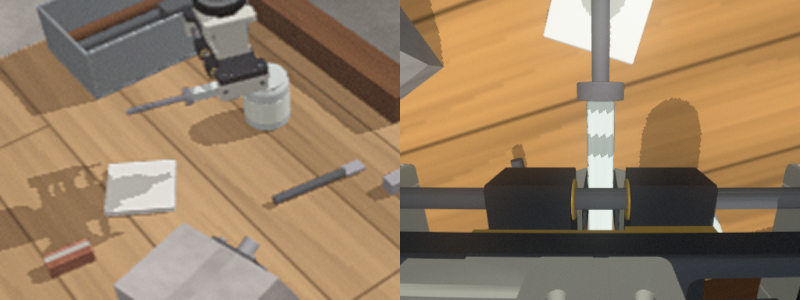

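The picture shows the rod level. In the left crop its tip is near (130,112), with the tile below at (142,187); in the wrist view the rod runs out over the tile. The estimated tip is at (0.460, 0.308, 0.161), and the tile's middle at about (0.458, 0.312).

```bash
python3 -c "
from plant import *
o=get_obs();print(abs(o['qvel']).max(),o['force']);print(finish_job())"
```

```text
0.00166622288509315 [ 0.39596868  0.15555595 -2.42728696]
the job is handed in; nothing more can be done
None
```

The job is handed in at about 31.5 s. The rod went down the guide tube until its collar stopped at the mouth, then came right out, and it is held level and still with its tip about 15 cm above the middle of the tile. Between drawing it out and presenting it, I set it back in its rest, still gripped, to level it.

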